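# Tip spent cartridges from a sorting tray into the waste tub

## Robot

A 6-joint arm with a two-finger parallel gripper is mounted at the origin on the work surface. World frame = base frame: x ahead of the robot, y to its left, z up, the work surface at z = 0. Lengths are in m, angles in rad, forces in N, time in s.
With the tool pointing down it reaches from about 0.25 to 0.8 m from the base axis. Payload 3.9 kg.
Tool frame: the origin (TCP) lies between the finger pads; the fingertips stand 19 mm ahead of it and the grasp point (between the pads) is the TCP; z points along the fingers, y is the line along which they close (so a half turn about z gives the same grasp; the last joint's range is limited). The gripper opens to 85 mm and grips with 20 to 120 N. Pads are 22 mm wide; open, the fingers measure 114 mm over their backs; the gripper's body (76 mm by 85 mm) begins 54 mm behind the grasp point. The pads swing forward as they close: fully open they stand 13 mm farther back than shut.
Start: joints at [1.137, 0.26, -0.138, 1.173, 0, 1.571], TCP at [0.221, 0.476, 0.25] pointing down, gripper open.
Joint ranges: [-2.78, 2.78], [-0.83, 1.72], [-1.28, 1.37], [-1.9, 2.12], [-1.57, 1.48], [-3.14, 3.14]. Speed limits (rad/s): [2.57, 2.57, 3.14, 3.14, 3.14, 3.14].

## Interface

Orientations are given as a rotation vector (axis times angle).
In Python, from rig import r, camera gives the robot as it stands.
- The arm moves only by the tool move_arm, never from a script. Its arguments are lists of equal length, an entry for each row: "grip": the closure in counts, from 0 (fully open) to 255 (shut); "linear": the shift along the tool's x, y, z in mm, a list of three; "turn": the turn about the tool's z in rad. A call has 1 to 12 rows; each row shifts and turns the commanded pose from where the row before left it, along the tool's axes as they then stand; what a row does not reach is not made up. A row lasts 1/12 s, in which the tool goes at most 41.7 mm and 7.16 degrees, less where a joint would pass 70% of its speed; a pose out of reach is approached as far as the arm can. A call is refused whole if a number of a shift passes 41.7 or a number of a turn 0.125, either way. A call with a gripper value outside its range is refused whole. The fingers move at their own pace and stop on an object; the grip force is fixed at half the most. Time passes only in rows, so rows that do not move let the fingers close. It gives the time, the measured TCP pose, the force, the opening and the grip force at its end, in the units of the state.
- r.observe(): the state, without advancing time (a new reading comes with each control period).
- camera(name): name is "side" or "top" or "wrist"; returns a dict with "img" (384x512x3 uint8, red, green, blue), "z_map" (384x512 float32, m along the optical axis (not along the pixel's ray), 0 where there is no reading), "fx", "fy", "cx", "cy" (pixels), "extrinsics" (4x4, takes a point from world to camera coordinates). Camera axes: x right, y down, z forward; pixel columns grow to the right and rows downward; lengths in m; the calibration is good to about 2 mm. A picture is of the moment at which its call begins.
- r.finish_job(): hands the job in; it is judged then, once.
The state is a dict: "time": time; "q": joint angles; "qd": joint speeds; "tau": joint torques, N m; "ee_pos": TCP position; "ee_rot": TCP orientation; "force": force on the tool from outside, world axes, zero at the start; "torque": the same for the moment, N m; "opening": finger opening in m; "gripper_force": force on a finger pad.
Only numpy, scipy, OpenCV 4.12 (cv2) and the standard library are available. Lean on these libraries where they do the work, as an engineer would, in place of code of your own. Each camera call takes 0.05 s, during which the arm holds its last target. There are 200 camera calls.

## Task

Pick up the metal tray by its red crossbar with all three cartridges on it and tip it over the white waste tub so that they slide off its open end into the tub, spilling none. Then set the empty tray down gently, lying flat back on the blue mat and wholly within the mat's edges, long side along the mat's long side. Leave the rack, tape, bottle and beaker where they are.

Things in the scene. Friction and masses are not known exactly. Their poses are not given: they have to be found in the camera images.
- tray_grip (a point): centre of the tray's red crossbar, the place to grasp it. The bar runs over the middle of the tray along y: 14 mm thick (x), 140 mm long (y), 30 mm tall; its centre is 85 mm above the tray's underside. Posts at the tray's two sides carry it; the 66 mm between bar and tray floor are clear. Axes are the tray's: x from open end to closed end, z up.
- tray: steel tray, 190 (x) x 148 (y) mm, about 0.3 kg, floor 4 mm; 4 mm walls up to 32 mm on the +x end and both sides; origin at the centre of its underside. Pieces slide on it at 18 to 26 degrees of slope.
- tray_edge (a point): middle of the tray's open end, on the floor's upper face: 95 mm in -x of and 81 mm below the crossbar's centre. No lip: pieces leave here. It faces roughly towards the robot at the start.
- cartridge1_mid (a point): spent orange plastic cartridge with a round black spot on top, a box 64 x 36 x 24 mm, about 45 g, lying loose and flat on the tray at the start; this point is its centre, x along its 64 mm length, z up
- cartridge2_mid (a point): spent green plastic cartridge with a round black spot on top, a box 64 x 36 x 24 mm, about 45 g, lying loose and flat on the tray at the start; this point is its centre, x along its 64 mm length, z up
- cartridge3_mid (a point): spent yellow plastic cartridge with a round black spot on top, a box 64 x 36 x 24 mm, about 45 g, lying loose and flat on the tray at the start; this point is its centre, x along its 64 mm length, z up
- cartridge1: the orange cartridge; origin at the centre of its underside
- cartridge2: the green cartridge; origin at the centre of its underside
- cartridge3: the yellow cartridge; origin at the centre of its underside
- tub: open white plastic waste tub, fixed to the bench, 260 (x) x 220 (y) x 110 mm tall, walls and floor 5 mm; origin at the centre of its underside, z up; left or right of the mat
- mat: flat blue bench mat on which the tray stands at the start and must end, fixed, 250 (x) x 180 (y) x 4 mm; origin at the centre of its underside, z up
- rack: bystander: lime-green tube rack, 65 x 160 x 55 mm tall; origin at the centre of its underside
- tape: bystander: roll of brown tape lying flat, 104 mm across, 48 mm tall; origin at the centre of its underside
- bottle: bystander: small amber bottle with a white cap, 48 mm across, 90 mm tall; origin at the centre of its underside
- beaker: bystander: glass beaker, 72 mm across, 90 mm tall; origin at the centre of its underside
Not all that is in view belongs to the job. What is shaped like the tray but yellow is not meant.

How it is judged:
On the way, in this order (a step that is already met when the one before it is completed fails the run):
1. the tray is lifted at least 40 mm clear of the mat with all three cartridges on it (z of tray_grip in the frame of mat above 0.13 m and x of cartridge1_mid in the frame of tray_grip between -0.1 and 0.1 m and y of cartridge1_mid in the frame of tray_grip between -0.072 and 0.072 m and z of each of cartridge1_mid, cartridge2_mid, cartridge3_mid in the frame of tray_grip below -0.01 m and x of cartridge2_mid in the frame of tray_grip between -0.1 and 0.1 m and y of cartridge2_mid in the frame of tray_grip between -0.072 and 0.072 m and x of cartridge3_mid in the frame of tray_grip between -0.1 and 0.1 m and y of cartridge3_mid in the frame of tray_grip between -0.072 and 0.072 m), for 0.1 s.
2. the tray is tipped by over 15 degrees above the tub and all three cartridges have slid into the tub (angle between tray_grip's own z axis and vertical above 0.26 rad and horizontal distance between tray_grip and tub below 0.22 m and x of cartridge1_mid in the frame of tub between -0.125 and 0.125 m and y of cartridge1_mid in the frame of tub between -0.105 and 0.105 m and z of each of cartridge1_mid, cartridge2_mid, cartridge3_mid in the frame of tub below 0.1 m and x of cartridge2_mid in the frame of tub between -0.125 and 0.125 m and y of cartridge2_mid in the frame of tub between -0.105 and 0.105 m and x of cartridge3_mid in the frame of tub between -0.125 and 0.125 m and y of cartridge3_mid in the frame of tub between -0.105 and 0.105 m), for 0.1 s.
At the end, for the whole second after the job is handed in: All three cartridges at rest inside the tub, centres below its rim. Tray at rest on the mat, flat within 3 degrees; crossbar centre within 40 mm of the mat's centre along the mat's length and 30 mm across; lengths aligned within 17 degrees, either way round (x of cartridge1_mid in the frame of tub between -0.125 and 0.125 m and y of cartridge1_mid in the frame of tub between -0.105 and 0.105 m and z of each of cartridge1_mid, cartridge2_mid, cartridge3_mid in the frame of tub below 0.1 m and x of cartridge2_mid in the frame of tub between -0.125 and 0.125 m and y of cartridge2_mid in the frame of tub between -0.105 and 0.105 m and x of cartridge3_mid in the frame of tub between -0.125 and 0.125 m and y of cartridge3_mid in the frame of tub between -0.105 and 0.105 m and x of tray_grip in the frame of mat between -0.04 and 0.04 m and y of tray_grip in the frame of mat between -0.03 and 0.03 m and angle between the x axis of tray_grip and the x axis of mat, either way round below 0.3 rad and angle between tray_grip's own z axis and vertical below 0.05 rad and z of tray_grip in the frame of mat below 0.094 m and linear speed of tray below 0.02 m/s and linear speed of each of cartridge1, cartridge2, cartridge3 below 0.03 m/s); the robot touches nothing.
It fails at once if a cartridge is spilt beside the tub and tray ((height (world z) of cartridge1_mid below 0.05 m and distance between cartridge1_mid and tray_grip above 0.17 m and not (x of cartridge1_mid in the frame of tub between -0.13 and 0.13 m and y of cartridge1_mid in the frame of tub between -0.11 and 0.11 m)) or (height (world z) of cartridge2_mid below 0.05 m and distance between cartridge2_mid and tray_grip above 0.17 m and not (x of cartridge2_mid in the frame of tub between -0.13 and 0.13 m and y of cartridge2_mid in the frame of tub between -0.11 and 0.11 m)) or (height (world z) of cartridge3_mid below 0.05 m and distance between cartridge3_mid and tray_grip above 0.17 m and not (x of cartridge3_mid in the frame of tub between -0.13 and 0.13 m and y of cartridge3_mid in the frame of tub between -0.11 and 0.11 m))).
It fails at once if the tray is dropped or slammed down (faster than 0.7 m/s within 60 mm of the mat) (linear speed of tray above 0.7 m/s and z of tray_grip in the frame of mat below 0.149 m).
It fails at once if the rack, tape, bottle or beaker is moved by more than 30 mm (distance of any of rack, tape, bottle, beaker from where it was at the start of the episode above 0.03 m).
It also fails if it takes over 58 s, if anything falls off the work surface, if the arm or the gripper's body presses on something with over 40 N, if the wrist force passes 120 N, or if a joint passes its speed limit or range.

## Working session

There is one attempt and no reset: what is moved stays moved. The work goes in short steps, Python scripts to look and compute and a tool call to move; the robot and the scene stay as the last step left them, time stands still between calls to the robot, and variables do not carry over. Pictures are saved under pics/ and viewed, at most 10 in all, crops included, and the job is handed in when it is done.

Besides the shell and the picture viewer there is one more tool, called after ">>>" by a JSON object that holds its "fn" and its "kwargs". move_arm: Moves the arm, as the interface text tells. Its arguments: {"type":"object","properties":{"grip":{"type":"array","items":{"type":"number"}},"linear":{"type":"array","items":{"type":"array","items":{"type":"number"}}},"turn":{"type":"array","items":{"type":"number"}}},"required":["grip","linear","turn"]}

```bash
mkdir -p pics; cat > h.py <<'E'
import numpy as np, cv2
from rig import r, camera
def save(c,n): cv2.imwrite('pics/'+n+'.png',c['img'][:,:,::-1])
def pts(c):
    z=c['z_map'];v,u=np.mgrid[:z.shape[0],:z.shape[1]]
    P=np.stack([(u-c['cx'])/c['fx']*z,(v-c['cy'])/c['fy']*z,z],-1)
    E=c['extrinsics'];return (P-E[:3,3])@E[:3,:3]
E
python3 - <<'E'
from h import *
s=r.observe();print(s)
for n in ['side','top']:
    c=camera(n);save(c,n+'0');np.savez(n+'0.npz',**c);print(n,c['fx'],c['cx'],c['cy'],c['extrinsics'].round(3).tolist())
E
```

```text
{'time': 0.0, 'q': array([ 1.13706836e+00,  2.60731448e-01, -1.39371711e-01,  1.17270384e+00,
       -1.62371212e-05,  1.57078455e+00]), 'qd': array([ 0.0002417 ,  0.00024132,  0.00113061, -0.00072984,  0.00057977,
        0.0002072 ]), 'tau': array([ 1.19942306e-03, -4.05681288e+01,  2.53922725e+01,  1.88976154e-02,
        1.01940566e-04, -4.17287069e-06]), 'ee_pos': array([0.22036819, 0.47580081, 0.249439  ]), 'ee_rot': array([-0.67586251, -3.06760267,  0.00308945]), 'force': array([ 0.08344249, -0.02250634,  0.00747875]), 'torque': array([ 0.01242077, -0.00408113,  0.05275775]), 'gripper_force': 0.0, 'opening': 0.08571911116064158}
side 361.13420248307193 249.77069070909047 189.3125999205435 [[0.899, -0.438, 0.006, -0.51], [-0.248, -0.521, -0.816, 0.224], [0.36, 0.733, -0.577, 0.992], [0.0, 0.0, 0.0, 1.0]]
top 388.0576014388351 261.4148923023384 188.25436569204876 [[0.024, -1.0, 0.019, -0.018], [-0.996, -0.026, -0.088, 0.562], [0.088, -0.017, -0.996, 1.458], [0.0, 0.0, 0.0, 1.0]]
```

View pics/top0.png

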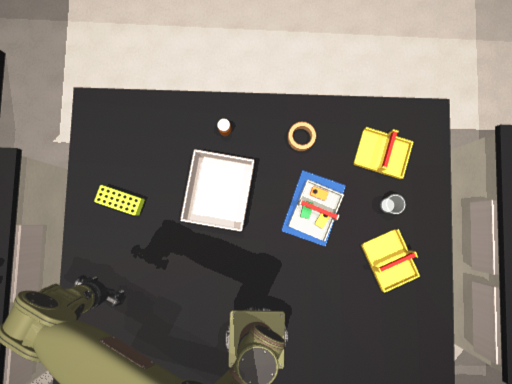

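View pics/side0.png

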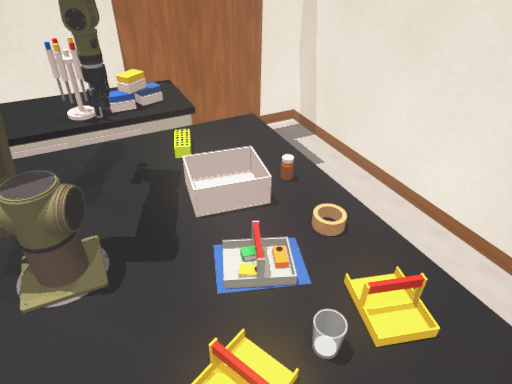

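The top view shows the metal tray on the blue mat at about (313,208) with its red bar at (318,210). The orange cartridge is at (319,191), green at (306,211) and yellow at (322,221). The white tub is at (218,190), bottle at (224,127), tape at (302,136), beaker at (393,204) and rack at (119,200). The yellow trays at right are decoys. The side view agrees, with the bar at (258,240).

```bash
cat >> h.py <<'E'
def ray(c,uv):
    E=c['extrinsics'];R=E[:3,:3];d=np.array([(uv[0]-c['cx'])/c['fx'],(uv[1]-c['cy'])/c['fy'],1.])@R
    return -R.T@E[:3,3],d
def plane(c,uv,z):
    o,d=ray(c,uv);return o+d*(z-o[2])/d[2]
def tri(c1,p1,c2,p2):
    o1,d1=ray(c1,p1);o2,d2=ray(c2,p2);t=np.linalg.lstsq(np.c_[d1,-d2],o2-o1,rcond=None)[0]
    a,b=o1+d1*t[0],o2+d2*t[1];return (a+b)/2,np.linalg.norm(a-b)
def mask(c,lo,hi,box=None):
    h=cv2.cvtColor(np.ascontiguousarray(c['img']),cv2.COLOR_RGB2HSV);m=cv2.inRange(h,lo,hi)
    if lo[0]==0 and lo[1]>100: m|=cv2.inRange(h,(174,lo[1],lo[2]),(180,255,255))
    if box:
        k=np.zeros_like(m);k[box[1]:box[3],box[0]:box[2]]=255;m&=k
    return m
def rect(m):
    cs=cv2.findContours(m,cv2.RETR_EXTERNAL,cv2.CHAIN_APPROX_NONE)[0];k=max(cs,key=cv2.contourArea)
    return cv2.minAreaRect(k),k
COL={'red':((0,150,60),(5,255,255)),'orange':((8,150,100),(19,255,255)),'green':((55,120,60),(85,255,255)),'yellow':((22,140,100),(32,255,255)),'blue':((100,150,60),(125,255,255))}
E
python3 - <<'E'
from h import *
t=dict(np.load('top0.npz'));s=dict(np.load('side0.npz'))
bt=(280,165,350,250);bs=(205,215,315,295)
for n,(lo,hi) in COL.items():
    mt=mask(t,lo,hi,bt);ms=mask(s,lo,hi,bs)
    (rt,kt),(rs,ks)=rect(mt),rect(ms)
    P=pts(t);pm=P[cv2.erode(mt,np.ones((2,2)))>0];pm2=pts(s)[cv2.erode(ms,np.ones((2,2)))>0]
    print(n,rt,rs[0],'tri',[x.round(4) for x in np.array(tri(t,rt[0],s,rs[0])[0])],'depth',np.median(pm,0).round(4),np.median(pm2,0).round(4), 'n',len(pm))
    if n=='red':
        mx=lambda q:q[:,2].max()
        print('red z pct top',np.percentile(pm[:,2],[5,50,95]).round(4),'side',np.percentile(pm2[:,2],[5,50,95]).round(4))
        q=plane(t,(0,0),.1)
        bx=cv2.boxPoints(rt);print('corners@z.104',[plane(t,b,.104)[:2].round(4).tolist() for b in bx])
    if n=='blue':
        hull=cv2.convexHull(np.vstack([k for k in cv2.findContours(mt,0,2)[0] if cv2.contourArea(k)>5]))
        mr=cv2.minAreaRect(hull);print('mat corners',[plane(t,b,.004)[:2].round(4).tolist() for b in cv2.boxPoints(mr)],plane(t,mr[0],.004).round(4))
P=pts(t).reshape(384,512,3)
# tub via depth points near rim
for nm,pr in (('top',P),('side',pts(s))):
    k=(abs(pr[...,2]-.108)<.008)&(pr[...,0]>.2)&(pr[...,0]<.7)&(pr[...,1]>.0)&(pr[...,1]<.4)
    xy=pr[k][:,:2].astype(np.float32)
    mr=cv2.minAreaRect(xy*1000);print(nm,'tub rim',mr,k.sum(),cv2.boxPoints(mr).round(0).tolist())
for nm,uv in dict(bottle=(224,126),tape=(302,126),beaker=(400,200),rack=(119,200)).items(): print(nm,P[uv[1],uv[0]].round(3))
E
```

```text
red ((318.7586669921875, 209.60345458984375), (36.767677307128906, 4.642384052276611), 21.801410675048828) (257.56097412109375, 239.54876708984375) tri [np.float64(0.4844), np.float64(-0.2124), np.float64(0.0999)] depth [ 0.4789 -0.2201  0.1031] [ 0.4838 -0.2165  0.1027] n 91
red z pct top [0.0977 0.1031 0.1069] side [0.0871 0.1027 0.1045]
corners@z.104 [[0.4986, -0.1463], [0.5143, -0.1523], [0.4682, -0.2765], [0.4525, -0.2703]]
orange ((314.1499938964844, 191.0500030517578), (6.008327484130859, 5.0596442222595215), 18.434947967529297) (281.51983642578125, 264.1980285644531) tri [np.float64(0.5631), np.float64(-0.2149), np.float64(-0.0277)] depth [nan nan nan] [ 0.5389 -0.2539  0.0195] n 0
green ((305.3500061035156, 211.9500274658203), (8.221921920776367, 9.803059577941895), 18.434947967529297) (247.82691955566406, 250.63461303710938) tri [np.float64(0.4761), np.float64(-0.1731), np.float64(0.0276)] depth [ 0.4723 -0.1749  0.0311] [ 0.4747 -0.1778  0.0306] n 58
yellow ((318.82757568359375, 192.9310302734375), (15.227017402648926, 8.170595169067383), 21.801406860351562) (247.4794158935547, 269.26763916015625) tri [np.float64(0.5073), np.float64(-0.2144), np.float64(-0.0096)] depth [ 0.5448 -0.2353  0.0307] [ 0.4553 -0.2382  0.0306] n 61
  return _methods._mean(a, axis=axis, dtype=dtype,
  ret = um.true_divide(
Traceback (most recent call last):
  File "h.py", line 23, in rect
    cs=cv2.findContours(m,cv2.RETR_EXTERNAL,cv2.CHAIN_APPROX_NONE)[0];k=max(cs,key=cv2.contourArea)
                                                                        ~~~^^^^^^^^^^^^^^^^^^^^^^^^
ValueError: max() iterable argument is empty
```

```bash
python3 - <<'E'
from h import *
t=dict(np.load('top0.npz'));s=dict(np.load('side0.npz'))
h=cv2.cvtColor(t['img'],cv2.COLOR_RGB2HSV);print('blue px',h[180,301],h[235,290],h[183,335])
mt=mask(t,(100,120,40),(125,255,255),(275,160,355,255))
hull=cv2.convexHull(np.vstack([k for k in cv2.findContours(mt,0,2)[0] if cv2.contourArea(k)>5]))
mr=cv2.minAreaRect(hull);C=np.array([plane(t,b,.004)[:2] for b in cv2.boxPoints(mr)]);print('mat',C.round(4).tolist(),C.mean(0),np.linalg.norm(C-np.roll(C,1,0),axis=1))
P=pts(t)
for nm,pr in (('top',P),('side',pts(s))):
    k=(abs(pr[...,2]-.108)<.008)&(pr[...,0]>.2)&(pr[...,0]<.75)&(pr[...,1]>.0)&(pr[...,1]<.4)
    mr=cv2.minAreaRect(pr[k][:,:2].astype(np.float32)*1000);print(nm,'tub rim',mr,k.sum(),cv2.boxPoints(mr).round(0).tolist())
mw=mask(t,(0,0,120),(180,60,255),(170,140,265,240));r_,k=rect(mw);C=np.array([plane(t,b,.11)[:2] for b in cv2.boxPoints(r_)]);print('tub ray@.11',C.round(3).tolist(),C.mean(0))
for nm,uv in dict(bottle=(224,126),tape=(302,126),tapec=(302,136),beaker=(400,200),rack=(119,200)).items(): print(nm,P[uv[1],uv[0]].round(3))
# tall things anywhere over 0.12
k=(P[...,2]>.12)&(P[...,0]>.2)&(P[...,0]<.8)&(abs(P[...,1])<.5);print('tall',k.sum(),P[k].min(0) if k.any() else 0,P[k].max(0) if k.any() else 0)
E
```

```text
blue px [108 157 219] [174  22  58] [108 158 225]
mat [[0.4025, -0.0807], [0.642, -0.1587], [0.5861, -0.3338], [0.3477, -0.2533]] [ 0.49456842 -0.20664252] [0.18103824 0.25195907 0.18375944 0.25166067]
top tub rim ((545.008544921875, 156.2735137939453), (220.2850341796875, 260.0157165527344), 81.52558135986328) 404 [[400.0, 66.0], [657.0, 28.0], [690.0, 246.0], [433.0, 284.0]]
side tub rim ((545.2521362304688, 155.39169311523438), (228.08226013183594, 261.3393249511719), 81.69401550292969) 539 [[399.0, 61.0], [658.0, 24.0], [691.0, 249.0], [432.0, 287.0]]
tub ray@.11 [[0.431, 0.287], [0.694, 0.252], [0.66, 0.025], [0.397, 0.064]] [0.54554678 0.15706858]
bottle [0.785 0.142 0.087]
tape [ 0.806 -0.154  0.038]
tapec [ 0.776 -0.159 -0.001]
beaker [ 0.528 -0.522  0.064]
rack [0.502 0.525 0.051]
tall 5360 [0.20003943 0.02107292 0.24950511] [0.43137884 0.49976241 1.50207314]
```

The tool can only be shifted and turned about its own z, so tilt isn't directly commandable. I'll check, empty and in free space, how the arm behaves at its reach limit and whether it trades tilt for reach there.

>>> {"fn": "move_arm", "kwargs": {"grip": [0,0,0,0,0,0,0,0,0,0], "linear": [[0,40,0],[0,40,0],[0,40,0],[0,40,0],[0,40,0],[0,40,0],[0,40,0],[0,40,0],[0,40,0],[0,40,0]], "turn": [0,0,0,0,0,0,0,0,0,0]}}

```text
time: 0.93
ee_pos: [0.3614, 0.7803, 0.2412]
ee_rot: [0.675, 3.062, 0.044]
force: [28.8, 64.5, 15.5]
opening: 0.0852
gripper_force: 0.0
```

```bash
cat >> h.py <<'E'
from scipy.spatial.transform import Rotation as Ro
def st():
    s=r.observe();R=Ro.from_rotvec(s['ee_rot']).as_matrix()
    print('t',round(s['time'],2),'q',s['q'].round(3),'p',s['ee_pos'].round(4),'r',np.hypot(*s['ee_pos'][:2]).round(4),'\n xt',R[:,0].round(3),'yt',R[:,1].round(3),'zt',R[:,2].round(3),'F',s['force'].round(1),'open',round(s['opening'],4),round(s['gripper_force'],1));return s,R
E
python3 -c "
from h import *
st();print([m for m in dir(r) if m[0]!='_'])"
```

```text
t 0.93 q [ 1.137  1.067  1.366  1.841 -0.     1.571] p [0.3614 0.7803 0.2412] r 0.8599 
 xt [-0.907  0.42  -0.   ] yt [0.42  0.907 0.029] zt [ 0.012  0.026 -1.   ] F [28.8 64.5 15.5] open 0.0852 0.0
['IKError', 'finish_job', 'observe']
```

>>> {"fn": "move_arm", "kwargs": {"grip": [0,0,0,0,0,0], "linear": [[0,10,0],[0,10,0],[0,10,0],[0,10,0],[0,10,0],[0,10,0]], "turn": [0,0,0,0,0,0]}}

```text
time: 1.43
ee_pos: [0.3724, 0.8039, 0.2302]
ee_rot: [0.672, 3.05, 0.115]
force: [0.4, -0.4, 0.4]
opening: 0.0852
gripper_force: 0.0
```

```bash
python3 -c "
from h import *
st()"
```

```text
t 1.43 q [ 1.137  1.081  1.365  1.779 -0.     1.571] p [0.3724 0.8039 0.2302] r 0.886 
 xt [-0.907  0.42  -0.   ] yt [0.419 0.905 0.076] zt [ 0.032  0.069 -0.997] F [ 0.4 -0.4  0.4] open 0.0852 0.0
```

>>> {"fn": "move_arm", "kwargs": {"grip": [0,0,0,0,0,0], "linear": [[0,20,0],[0,30,0],[0,40,0],[0,40,0],[0,40,-10],[0,40,-20]], "turn": [0,0,0,0,0,0]}}

```text
time: 1.93
ee_pos: [0.4033, 0.8706, 0.2197]
ee_rot: [0.661, 3.001, 0.344]
force: [0.1, -0.2, -0.9]
opening: 0.0858
gripper_force: 0.0
```

```bash
python3 -c "
from h import *
st()"
```

```text
t 1.93 q [ 1.137  1.104  1.364  1.603 -0.     1.571] p [0.4033 0.8706 0.2197] r 0.9594 
 xt [-0.907  0.42  -0.   ] yt [0.409 0.884 0.226] zt [ 0.095  0.205 -0.974] F [ 0.1 -0.2 -0.9] open 0.0858 0.0
```

The arm does tilt at its reach limit, and the tilt persists. Now I'll try the opposite: retract to the inner limit and see whether it tilts back.

>>> {"fn": "move_arm", "kwargs": {"grip": [0,0,0,0,0,0,0,0,0,0,0,0], "linear": [[0,-15,-4],[0,-30,-8],[0,-39,-11],[0,-39,-11],[0,-39,-11],[0,-39,-11],[0,-39,-11],[0,-39,-11],[0,-39,-11],[0,-39,-9],[0,-39,-9],[0,-39,-9]], "turn": [0,0,0,0,0,0,0,0,0,0,0,0]}}

```text
time: 2.93
ee_pos: [0.2328, 0.5026, 0.2417]
ee_rot: [0.661, 2.999, 0.355]
force: [-0.4, 0.5, -0.3]
opening: 0.0855
gripper_force: 0.0
```

>>> {"fn": "move_arm", "kwargs": {"grip": [0,0,0,0,0,0,0,0], "linear": [[0,-39,-9],[0,-39,-9],[0,-30,-7],[0,-20,-5],[0,-20,-5],[0,-20,-5],[0,-20,-5],[0,-20,-5]], "turn": [0,0,0,0,0,0,0,0]}}

```text
time: 3.6
ee_pos: [0.1433, 0.3094, 0.2428]
ee_rot: [0.661, 2.999, 0.355]
force: [0.3, -0.7, 0.6]
opening: 0.085
gripper_force: 0.0
```

```bash
python3 -c "
from h import *
st()"
```

```text
t 3.6 q [ 1.137 -0.232 -0.692  0.875 -0.     1.571] p [0.1433 0.3094 0.2428] r 0.341 
 xt [-0.907  0.42  -0.   ] yt [0.409 0.882 0.234] zt [ 0.098  0.212 -0.972] F [ 0.3 -0.7  0.6] open 0.085 0.0
```

```bash
cat > fk.py <<'E'
import numpy as np
from scipy.optimize import least_squares
D=np.array([[.2607,-.1394,1.1727,.5243,.2494],[1.067,1.366,1.841,.8599,.2412],[1.081,1.365,1.779,.886,.2302],[1.104,1.364,1.603,.9594,.2197],[-.232,-.692,.875,.341,.2428]])
def fk(x,q):
    r0,h,a,b,L,e=x;p=q[1-1]-q[1];f=p+q[2]
    # e: elbow offset perpendicular
    return np.array([r0+a*np.sin(q[0])+b*np.cos(p)+e*np.sin(p)+L*np.cos(f),h+a*np.cos(q[0])-b*np.sin(p)+e*np.cos(p)-L*np.sin(f)])
res=least_squares(lambda x:np.concatenate([fk(x,d[:3])-d[3:] for d in D]+[(x-[0,.3,.4,.4,.3,0])*1e-4]),[0,.3,.4,.4,.3,0]);X=res.x
if __name__=='__main__':
    print(X.round(4),abs(res.fun).max())
    for lab,th in (('level',0),('out13',.236),('out30',.524)):
        f=np.pi/2-th
        for z in (.2,.25,.3,.4,.5):
            rs=[]
            for q2 in np.linspace(-.83,1.72,400):
                for q3 in np.linspace(-1.28,1.37,400):
                    pass
            q2,q3=np.meshgrid(np.linspace(-.82,1.7,500),np.linspace(-1.27,1.36,500));q4=f-q2+q3
            o=fk(X,(q2,q3,q4));k=(abs(o[1]-z)<.004)&(q4<2.11)&(q4>-1.89)
            i=np.argmin(np.where(k,o[0],9));j=np.argmax(np.where(k,o[0],-9))
            print(lab,z,'rmin',o[0].flat[i].round(3),[v.flat[i].round(2) for v in (q2,q3,q4)],'rmax',o[0].flat[j].round(3),[v.flat[j].round(2) for v in (q2,q3,q4)])
E
sed -i '/rs=\[\]/,/pass/d' fk.py; python3 fk.py
```

```text
[5.000e-04 2.191e-01 5.671e-01 3.855e-01 4.228e-01 6.020e-02] 0.00011477776308804755
level 0.2 rmin -0.025 [np.float64(-0.82), np.float64(-0.92), np.float64(1.47)] rmax 0.869 [np.float64(1.11), np.float64(1.35), np.float64(1.81)]
level 0.25 rmin -0.03 [np.float64(-0.82), np.float64(-0.8), np.float64(1.6)] rmax 0.845 [np.float64(1.06), np.float64(1.36), np.float64(1.87)]
level 0.3 rmin -0.043 [np.float64(-0.82), np.float64(-0.66), np.float64(1.73)] rmax 0.816 [np.float64(1.0), np.float64(1.36), np.float64(1.93)]
level 0.4 rmin -0.092 [np.float64(-0.82), np.float64(-0.37), np.float64(2.02)] rmax 0.746 [np.float64(0.86), np.float64(1.34), np.float64(2.05)]
level 0.5 rmin -0.042 [np.float64(-0.65), np.float64(-0.11), np.float64(2.11)] rmax 0.644 [np.float64(0.65), np.float64(1.19), np.float64(2.11)]
out13 0.2 rmin 0.075 [np.float64(-0.82), np.float64(-0.95), np.float64(1.2)] rmax 0.974 [np.float64(1.13), np.float64(1.36), np.float64(1.57)]
out13 0.25 rmin 0.071 [np.float64(-0.82), np.float64(-0.83), np.float64(1.33)] rmax 0.95 [np.float64(1.06), np.float64(1.34), np.float64(1.61)]
out13 
[... 442 characters left out ...]
85 [np.float64(-0.82), np.float64(-1.09), np.float64(0.78)] rmax 1.105 [np.float64(1.17), np.float64(1.34), np.float64(1.22)]
out30 0.25 rmin 0.187 [np.float64(-0.82), np.float64(-0.94), np.float64(0.92)] rmax 1.084 [np.float64(1.12), np.float64(1.36), np.float64(1.28)]
out30 0.3 rmin 0.182 [np.float64(-0.82), np.float64(-0.81), np.float64(1.06)] rmax 1.06 [np.float64(1.06), np.float64(1.35), np.float64(1.34)]
out30 0.4 rmin 0.152 [np.float64(-0.82), np.float64(-0.54), np.float64(1.32)] rmax 0.999 [np.float64(0.94), np.float64(1.34), np.float64(1.45)]
out30 0.5 rmin 0.085 [np.float64(-0.82), np.float64(-0.23), np.float64(1.64)] rmax 0.92 [np.float64(0.81), np.float64(1.35), np.float64(1.59)]
```

```bash
cat >> h.py <<'E'
def go(*wps,step=39):
    s,R=st();p=s['ee_pos']
    for w in wps:
        d=R.T@(np.array(w)-p)*1000;n=int(np.ceil(np.linalg.norm(d)/step));print(' ->',w,'tool mm',d.round(0),'rows',n,'per row',(d/n).round(1));p=np.array(w)
E
python3 - <<'E'
from h import *
for n in ('top','side'):
    c=dict(np.load(n+'0.npz'));P=pts(c);k=(c['z_map']>0)&(P[...,2]>.12)&(P[...,2]<1.2)&(np.hypot(P[...,0],P[...,1])<1.3)
    Q=P[k];az=np.degrees(np.arctan2(Q[:,1],Q[:,0]));rr=np.hypot(Q[:,0],Q[:,1])
    for a in range(-180,180,15):
        m=(az>=a)&(az<a+15)&(rr>.3)
        if m.sum()>3: print(n,a,m.sum(),'r',rr[m].min().round(2),rr[m].max().round(2),'z',Q[m,2].min().round(2),Q[m,2].max().round(2))
go((.4,-.05,.45),(0,-.4,.45),(-.2,-.43,.45))
E
```

```text
top 45 2008 r 0.3 0.52 z 0.64 0.77
top 60 7234 r 0.3 0.6 z 0.24 0.77
side 60 3281 r 0.45 1.27 z 0.12 0.6
side 75 1219 r 1.03 1.18 z 0.12 0.36
t 3.6 q [ 1.137 -0.232 -0.692  0.875 -0.     1.571] p [0.1433 0.3094 0.2428] r 0.341 
 xt [-0.907  0.42  -0.   ] yt [0.409 0.882 0.234] zt [ 0.098  0.212 -0.972] F [ 0.3 -0.7  0.6] open 0.085 0.0
 -> (0.4, -0.05, 0.45) tool mm [-384. -164. -252.] rows 13 per row [-29.5 -12.6 -19.4]
 -> (0, -0.4, 0.45) tool mm [ 216. -472. -114.] rows 14 per row [ 15.4 -33.7  -8.1]
 -> (-0.2, -0.43, 0.45) tool mm [ 169. -108.  -26.] rows 6 per row [ 28.1 -18.   -4.3]
```

>>> {"fn": "move_arm", "kwargs": {"grip": [0,0,0,0,0,0,0,0,0,0,0,0], "linear": [[-15,-6,-8],[-25,-11,-14],[-31,-13,-16],[-31,-13,-16],[-31,-13,-16],[-31,-13,-16],[-31,-13,-16],[-31,-13,-16],[-31,-13,-16],[-31,-13,-16],[-31,-13,-16],[-31,-13,-16]], "turn": [0,0,0,0,0,0,0,0,0,0,0,0]}}

```text
time: 4.6
ee_pos: [0.3848, -0.008, 0.3874]
ee_rot: [0.66, 2.993, 0.344]
force: [0.5, 0.9, 0.8]
opening: 0.0854
gripper_force: 0.0
```

>>> {"fn": "move_arm", "kwargs": {"grip": [0,0,0,0,0,0,0,0,0,0,0,0], "linear": [[-28,-20,-14],[-10,-30,-10],[10,-34,-8],[15,-34,-8],[15,-34,-8],[15,-34,-8],[15,-34,-8],[15,-34,-8],[15,-34,-8],[15,-34,-8],[15,-34,-8],[15,-34,-8]], "turn": [0,0,0,0,0,0,0,0,0,0,0,0]}}

```text
time: 5.6
ee_pos: [0.1148, -0.3288, 0.3993]
ee_rot: [0.661, 2.999, 0.333]
force: [0.9, -0.3, -0.1]
opening: 0.0857
gripper_force: 0.0
```

```bash
python3 -c "
from h import *
go((0,-.4,.4),(-.2,-.43,.4),(-.252,-.544,.4))"
```

```text
t 5.6 q [-1.354  0.051 -0.033  1.661  0.138 -0.932] p [ 0.1148 -0.3288  0.3993] r 0.3483 
 xt [-0.907  0.421 -0.005] yt [0.409 0.885 0.22 ] zt [ 0.097  0.198 -0.975] F [ 0.9 -0.3 -0.1] open 0.0857 0.0
 -> (0, -0.4, 0.4) tool mm [  74. -110.  -26.] rows 4 per row [ 18.6 -27.5  -6.5]
 -> (-0.2, -0.43, 0.4) tool mm [ 169. -108.  -25.] rows 6 per row [ 28.1 -18.1  -4.2]
 -> (-0.252, -0.544, 0.4) tool mm [  -1. -122.  -28.] rows 4 per row [ -0.2 -30.6  -6.9]
```

>>> {"fn": "move_arm", "kwargs": {"grip": [0,0,0,0,0,0,0,0,0,0,0,0], "linear": [[19,-28,-6],[19,-28,-6],[19,-28,-6],[19,-28,-6],[28,-18,-4],[28,-18,-4],[28,-18,-4],[28,-18,-4],[28,-18,-4],[28,-18,-4],[0,-30,-7],[0,-30,-7]], "turn": [0,0,0,0,0,0,0,0,0,0,0,0]}}

```text
time: 6.6
ee_pos: [-0.228, -0.4851, 0.397]
ee_rot: [0.667, 3.003, 0.332]
force: [-0.1, -1.4, 0.0]
opening: 0.0855
gripper_force: 0.0
```

>>> {"fn": "move_arm", "kwargs": {"grip": [0,0,0,0,0,0,0,0,0,0,0,0], "linear": [[0,-25,-6],[0,-20,-5],[0,-15,-3],[0,-15,-3],[0,-15,-3],[0,-15,-3],[0,-20,-4],[0,-20,-4],[0,-20,-3],[0,-20,-3],[0,-20,-2],[0,-20,-2]], "turn": [0,0,0,0,0,0,0,0,0,0,0,0]}}

```text
time: 7.6
ee_pos: [-0.3024, -0.6505, 0.347]
ee_rot: [0.667, 3.025, 0.245]
force: [0.1, 0.0, -1.1]
opening: 0.0853
gripper_force: 0.0
```

```bash
python3 -c "
from h import *
go()"
```

```text
t 7.6 q [-2.006  0.916  1.299  2.116 -0.    -1.572] p [-0.3024 -0.6505  0.347 ] r 0.7173 
 xt [-0.907  0.42   0.   ] yt [0.415 0.896 0.161] zt [ 0.068  0.146 -0.987] F [ 0.1  0.  -1.1] open 0.0853 0.0
```

>>> {"fn": "move_arm", "kwargs": {"grip": [0,0,0,0,0,0], "linear": [[0,-30,-6],[0,-38,-7],[0,-38,-7],[0,-38,-6],[0,-38,-5],[0,-38,-4]], "turn": [0,0,0,0,0,0]}}

```text
time: 8.1
ee_pos: [-0.3111, -0.6699, 0.3165]
ee_rot: [0.666, 3.024, 0.247]
force: [0.5, 0.4, 0.3]
opening: 0.0855
gripper_force: 0.0
```

```bash
python3 -c "
from h import *
go()"
```

```text
t 8.1 q [-2.005  0.983  1.365  2.117 -0.    -1.572] p [-0.3111 -0.6699  0.3165] r 0.7387 
 xt [-0.907  0.42   0.   ] yt [0.415 0.895 0.162] zt [ 0.068  0.147 -0.987] F [0.5 0.4 0.3] open 0.0855 0.0
```

>>> {"fn": "move_arm", "kwargs": {"grip": [0,0,0,0,0,0,0], "linear": [[0,-30,-4],[0,-38,-6],[0,-38,-6],[0,-38,-5],[0,-38,-4],[0,-38,-3],[0,-38,-2]], "turn": [0,0,0,0,0,0,0]}}

```text
time: 8.68
ee_pos: [-0.3123, -0.6729, 0.2875]
ee_rot: [0.664, 3.011, 0.306]
force: [0.4, 0.3, -0.7]
opening: 0.0858
gripper_force: 0.0
```

```bash
python3 -c "
from h import *
go()"
```

```text
t 8.68 q [-2.005  1.022  1.365  2.116 -0.    -1.571] p [-0.3123 -0.6729  0.2875] r 0.7419 
 xt [-0.907  0.42   0.   ] yt [0.412 0.889 0.201] zt [ 0.084  0.183 -0.98 ] F [ 0.4  0.3 -0.7] open 0.0858 0.0
```

```bash
python3 -c "
from h import *
go((-.218,-.47,.42),(-.218,-.47,.7))"
```

```text
t 8.68 q [-2.005  1.022  1.365  2.116 -0.    -1.571] p [-0.3123 -0.6729  0.2875] r 0.7419 
 xt [-0.907  0.42   0.   ] yt [0.412 0.889 0.201] zt [ 0.084  0.183 -0.98 ] F [ 0.4  0.3 -0.7] open 0.0858 0.0
 -> (-0.218, -0.47, 0.42) tool mm [ -0. 246. -85.] rows 7 per row [ -0.   35.1 -12.1]
 -> (-0.218, -0.47, 0.7) tool mm [   0.   56. -274.] rows 8 per row [  0.    7.  -34.3]
```

>>> {"fn": "move_arm", "kwargs": {"grip": [0,0,0,0,0,0,0,0,0,0,0,0], "linear": [[0,20,-6],[0,35,-12],[0,35,-12],[0,35,-12],[0,35,-12],[0,35,-12],[0,35,-12],[0,12,-22],[0,4,-20],[0,4,-20],[0,4,-20],[0,4,-20]], "turn": [0,0,0,0,0,0,0,0,0,0,0,0]}}

```text
time: 9.68
ee_pos: [-0.2238, -0.4821, 0.4963]
ee_rot: [0.665, 3.018, 0.274]
force: [-0.0, -1.1, 0.3]
opening: 0.0855
gripper_force: 0.0
```

```bash
python3 -c "
from h import *
go()"
```

```text
t 9.68 q [-2.005  0.493  0.856  2.115 -0.    -1.572] p [-0.2238 -0.4821  0.4963] r 0.5315 
 xt [-0.907  0.42   0.   ] yt [0.413 0.893 0.18 ] zt [ 0.075  0.163 -0.984] F [-0.  -1.1  0.3] open 0.0855 0.0
```

>>> {"fn": "move_arm", "kwargs": {"grip": [0,0,0,0], "linear": [[0,4,-25],[0,4,-25],[0,4,-25],[0,4,-25]], "turn": [0,0,0,0]}}

```text
time: 10.02
ee_pos: [-0.2098, -0.4518, 0.5352]
ee_rot: [0.669, 3.038, 0.184]
force: [0.2, 0.3, 0.9]
opening: 0.0855
gripper_force: 0.0
```

```bash
python3 -c "
from h import *
go()"
```

```text
t 10.02 q [-2.005  0.403  0.828  2.117 -0.    -1.572] p [-0.2098 -0.4518  0.5352] r 0.4981 
 xt [-0.907  0.42   0.   ] yt [0.417 0.901 0.12 ] zt [ 0.05   0.109 -0.993] F [0.2 0.3 0.9] open 0.0855 0.0
```

>>> {"fn": "move_arm", "kwargs": {"grip": [0,0,0,0,0], "linear": [[0,2,-30],[0,1,-30],[0,0,-30],[0,0,-30],[0,0,-30]], "turn": [0,0,0,0,0]}}

```text
time: 10.43
ee_pos: [-0.1982, -0.4269, 0.5824]
ee_rot: [0.675, 3.065, 0.026]
force: [1.0, 0.2, 0.6]
opening: 0.0854
gripper_force: 0.0
```

```bash
python3 -c "
from h import *
go()"
```

```text
t 10.43 q [-2.005  0.314  0.842  2.116 -0.    -1.572] p [-0.1982 -0.4269  0.5824] r 0.4707 
 xt [-0.907  0.42   0.   ] yt [0.42  0.907 0.017] zt [ 0.007  0.016 -1.   ] F [1.  0.2 0.6] open 0.0854 0.0
```

>>> {"fn": "move_arm", "kwargs": {"grip": [0,0,0,0,0,0,0,0,0,0,0,0], "linear": [[0,0,-22],[0,0,5],[0,0,15],[0,0,25],[0,0,30],[0,0,30],[0,0,30],[0,0,30],[0,0,30],[0,0,30],[0,0,20],[0,0,10]], "turn": [0,0.124,0.124,0.124,0.124,0.124,0.124,0.124,0.124,0.124,0.124,0.124]}}

```text
time: 11.43
ee_pos: [-0.1954, -0.4208, 0.33]
ee_rot: [-2.461, -1.945, -0.013]
force: [0.2, -0.3, 0.4]
opening: 0.0856
gripper_force: 0.0
```

```bash
python3 -c "
from h import *
go((.4834,-.2114,.24))"
```

```text
t 11.43 q [-2.005  0.138 -0.089  1.353 -0.    -0.202] p [-0.1954 -0.4208  0.33  ] r 0.4639 
 xt [0.231 0.973 0.009] yt [ 0.973 -0.231  0.002] zt [ 0.004  0.008 -1.   ] F [ 0.2 -0.3  0.4] open 0.0856 0.0
 -> (0.4834, -0.2114, 0.24) tool mm [360. 612.  94.] rows 19 per row [18.9 32.2  5. ]
```

>>> {"fn": "move_arm", "kwargs": {"grip": [0,0,0,0,0,0,0,0,0,0,0,0], "linear": [[9,16,2],[17,30,4],[20,34,4],[20,34,4],[20,34,4],[20,34,4],[20,34,4],[20,34,4],[20,34,4],[20,34,4],[20,34,4],[20,34,4]], "turn": [0,0,0,0,0,0,0,0,0,0,0,0]}}

```text
time: 12.43
ee_pos: [0.2324, -0.2878, 0.2884]
ee_rot: [-2.458, -1.955, -0.006]
force: [-0.0, -1.5, 0.1]
opening: 0.0855
gripper_force: 0.0
```

>>> {"fn": "move_arm", "kwargs": {"grip": [0,0,0,0,0,0,0,0,0], "linear": [[20,34,4],[20,34,4],[20,34,4],[20,34,4],[20,34,4],[14,24,3],[8,16,2],[0,0,0],[0,0,0]], "turn": [0,0,0,0,0,0,0,0.122,0]}}

```text
time: 13.18
ee_pos: [0.4639, -0.2166, 0.2633]
ee_rot: [-2.571, -1.8, -0.005]
force: [-0.3, 0.5, 0.2]
opening: 0.0856
gripper_force: 0.0
```

```bash
python3 - <<'E'
from h import *
s,R=st()
for i in range(1):
    w=camera('wrist');np.savez('w1.npz',**w);save(w,'w1')
m=mask(w,*COL['red']);rc,k=rect(m);print(rc)
t=camera('top');np.savez('top1.npz',**t)
P=pts(w);q=P[cv2.erode(m,np.ones((3,3)))>0];print('depth red',np.median(q,0).round(4),np.percentile(q[:,2],[5,50,95]).round(4))
C=np.array([plane(w,b,.104)[:2] for b in cv2.boxPoints(rc)]);print(C.round(4).tolist(),C.mean(0).round(4))
go((C.mean(0)[0],C.mean(0)[1],.089))
E
```

```text
t 13.18 q [-0.439  0.233 -0.14   1.198  0.004  1.48 ] p [ 0.4639 -0.2166  0.2633] r 0.5119 
 xt [0.342 0.94  0.004] yt [ 0.94  -0.342 -0.001] zt [ 0.001  0.004 -1.   ] F [-0.3  0.5  0.2] open 0.0856 0.0
((273.3107604980469, 161.38040161132812), (17.137954711914062, 149.4574432373047), 2.147585391998291)
depth red [ 0.4914 -0.2099  0.1058] [0.1021 0.1058 0.1071]
[[0.454, -0.2745], [0.5047, -0.1447], [0.5181, -0.1502], [0.4696, -0.2809]] [ 0.4866 -0.2126]
t 13.28 q [-0.441  0.231 -0.142  1.199  0.004  1.476] p [ 0.4626 -0.2171  0.2638] r 0.511 
 xt [0.339 0.941 0.004] yt [ 0.941 -0.339 -0.001] zt [ 0.001  0.004 -1.   ] F [-0.7  0.   0.3] open 0.0855 0.0
 -> (np.float64(0.4866226397251183), np.float64(-0.21256905709702748), 0.089) tool mm [ 12.  21. 175.] rows 5 per row [ 2.3  4.2 35. ]
```

View pics/w1.png

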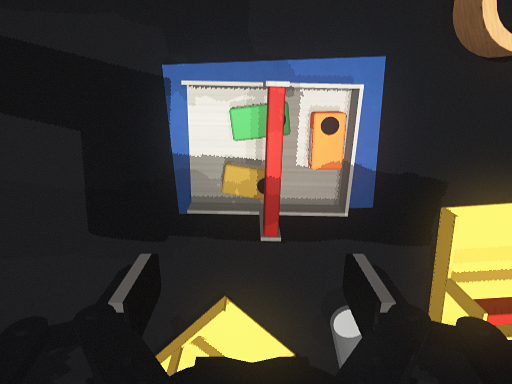

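The wrist picture shows the red bar upright at (273,161) between the open fingers, with the closed end to the right. Green is at (260,121), yellow at (245,181) and orange at (328,140). Next I descend and grip.

>>> {"fn": "move_arm", "kwargs": {"grip": [0,0,0,0,0,0,0,0,255,255,255,255], "linear": [[6,10,15],[6,11,25],[0,0,35],[0,0,35],[0,0,30],[0,0,20],[0,0,10],[0,0,5],[0,0,0],[0,0,0],[0,0,0],[0,0,0]], "turn": [0.02,0,0,0,0,0,0,0,0,0,0,0]}}

```text
time: 14.28
ee_pos: [0.4882, -0.2132, 0.0905]
ee_rot: [2.591, 1.776, 0.008]
force: [0.3, 0.5, -0.2]
opening: 0.0389
gripper_force: 0.0
```

>>> {"fn": "move_arm", "kwargs": {"grip": [255,255,255,255,255], "linear": [[0,0,0],[0,0,0],[0,0,0],[0,0,0],[0,0,0]], "turn": [0,0,0,0,0]}}

```text
time: 14.7
ee_pos: [0.4876, -0.2129, 0.0899]
ee_rot: [-2.59, -1.776, -0.007]
force: [-1.5, 1.3, 5.8]
opening: 0.013
gripper_force: 60.2
```

```bash
python3 -c "
from h import *
st()"
```

```text
t 14.7 q [-0.414  0.391 -0.396  0.783  0.004  1.526] p [ 0.4876 -0.2129  0.0899] r 0.532 
 xt [0.361 0.933 0.004] yt [ 0.933 -0.361  0.002] zt [ 0.003  0.003 -1.   ] F [-1.5  1.3  5.8] open 0.013 60.2
```

>>> {"fn": "move_arm", "kwargs": {"grip": [255,255,255,255,255,255,255,255,255,255,255,255], "linear": [[0,0,-4],[0,0,-8],[0,0,-12],[0,0,-16],[0,0,-20],[0,0,-22],[0,0,-22],[0,0,-22],[0,0,-22],[0,0,-22],[0,0,-22],[0,0,-22]], "turn": [0,0,0,0,0,-0.03,-0.06,-0.08,-0.08,-0.08,-0.08,-0.08]}}

```text
time: 15.7
ee_pos: [0.4859, -0.2131, 0.3037]
ee_rot: [-2.076, -2.353, -0.005]
force: [0.8, -1.0, -5.0]
opening: 0.0132
gripper_force: 58.6
```

```bash
python3 - <<'E'
from h import *
st();w=camera('wrist');save(w,'w2')
E
```

```text
t 15.7 q [-0.416  0.255 -0.006  1.312  0.004  1.03 ] p [ 0.4859 -0.2131  0.3037] r 0.5305 
 xt [-0.125  0.992  0.005] yt [0.992 0.125 0.   ] zt [-0.     0.005 -1.   ] F [ 0.8 -1.  -5. ] open 0.0132 58.6
```

View pics/w2.png

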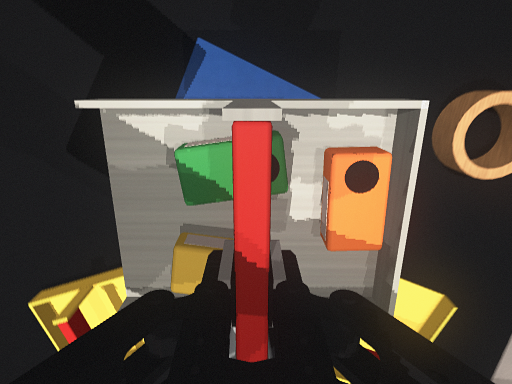

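The picture shows the tray lifted, with green (232,170), orange (357,198) and yellow (200,265) all still on it. I'll turn it so that the closed end and a side wall will be the low side during tilting.

>>> {"fn": "move_arm", "kwargs": {"grip": [255,255,255,255,255,255,255,255,255,255,255,255], "linear": [[0,0,-20],[0,0,-16],[0,0,-12],[0,0,-10],[0,0,-8],[0,0,-8],[0,0,-8],[0,0,-8],[0,0,-8],[0,0,-8],[0,0,-8],[0,0,-8]], "turn": [-0.08,-0.1,-0.11,-0.11,-0.11,-0.11,-0.11,-0.11,-0.11,-0.1,-0.08,-0.05]}}

```text
time: 16.75
ee_pos: [0.4861, -0.2139, 0.4241]
ee_rot: [-0.419, -3.112, -0.008]
force: [0.5, 0.8, -4.9]
opening: 0.0133
gripper_force: 59.3
```

>>> {"fn": "move_arm", "kwargs": {"grip": [255,255,255,255,255,255,255,255,255,255,255,255], "linear": [[4,-6,-4],[7,-13,-4],[10,-19,-4],[13,-24,-4],[13,-24,-4],[13,-24,-4],[12,-22,-4],[9,-17,-4],[6,-12,-4],[3,-6,-4],[1,-3,-4],[0,0,-4]], "turn": [0,0,0,0,0,0,0,0,0,0,0,0]}}

```text
time: 17.75
ee_pos: [0.3531, -0.354, 0.4721]
ee_rot: [0.425, 3.112, 0.008]
force: [0.5, 0.2, -4.1]
opening: 0.0132
gripper_force: 59.2
```

```bash
python3 - <<'E'
from h import *
st()
E
```

```text
t 17.75 q [-0.789  0.233  0.401  1.741  0.004 -0.518] p [ 0.3531 -0.354   0.4721] r 0.5 
 xt [-0.963  0.268  0.   ] yt [0.268 0.963 0.005] zt [ 0.001  0.005 -1.   ] F [ 0.5  0.2 -4.1] open 0.0132 59.2
```

>>> {"fn": "move_arm", "kwargs": {"grip": [255,255,255,255,255,255,255,255,255,255], "linear": [[0,0,-10],[0,0,-18],[0,0,-20],[0,0,-20],[0,0,-20],[-3,-2,-20],[-6,-4,-24],[-8,-5,-28],[-8,-5,-28],[-8,-5,-28]], "turn": [0,0,0,0,0,0,0,0,0,0]}}

```text
time: 18.58
ee_pos: [0.3547, -0.3581, 0.6064]
ee_rot: [0.413, 3.046, -0.071]
force: [-0.6, 1.2, -3.7]
opening: 0.0126
gripper_force: 60.8
```

```bash
python3 - <<'E'
from h import *
st()
E
```

```text
t 18.58 q [-0.793  0.347  0.975  2.117  0.004 -0.523] p [ 0.3547 -0.3581  0.6064] r 0.504 
 xt [-0.962  0.264 -0.073] yt [ 0.267  0.963 -0.037] zt [ 0.06  -0.055 -0.997] F [-0.6  1.2 -3.7] open 0.0126 60.8
```

>>> {"fn": "move_arm", "kwargs": {"grip": [255,255,255,255,255,255,255,255,255,255], "linear": [[-9,-5,-30],[-10,-6,-32],[-10,-6,-34],[-10,-6,-34],[-10,-6,-34],[-10,-6,-34],[-10,-6,-34],[-10,-6,-34],[-10,-6,-34],[-10,-6,-34]], "turn": [0,0,0,0,0,0,0,0,0,0]}}

```text
time: 19.42
ee_pos: [0.3326, -0.3395, 0.7058]
ee_rot: [0.386, 2.834, -0.291]
force: [0.3, 0.8, -4.6]
opening: 0.013
gripper_force: 60.8
```

```bash
python3 - <<'E'
from h import *
st()
E
```

```text
t 19.42 q [-0.799  0.245  1.126  2.117  0.006 -0.528] p [ 0.3326 -0.3395  0.7058] r 0.4753 
 xt [-0.929  0.233 -0.287] yt [ 0.286  0.945 -0.161] zt [ 0.233 -0.231 -0.944] F [ 0.3  0.8 -4.6] open 0.013 60.8
```

>>> {"fn": "move_arm", "kwargs": {"grip": [255,255,255,255,255,255,255,255,255], "linear": [[-10,-6,-34],[-10,-6,-34],[-10,-6,-34],[-10,-6,-34],[-10,-6,-34],[-10,-6,-34],[-10,-6,-34],[-10,-6,-34],[0,0,0]], "turn": [0,0,0,0,0,0,0,0,0]}}

```text
time: 20.17
ee_pos: [0.2855, -0.2938, 0.7889]
ee_rot: [0.362, 2.653, -0.45]
force: [-1.1, 1.2, -3.2]
opening: 0.0133
gripper_force: 61.0
```

```bash
python3 - <<'E'
from h import *
st();w=camera('wrist');save(w,'w3')
E
```

```text
t 20.17 q [-0.807  0.117  1.203  2.117  0.009 -0.533] p [ 0.2855 -0.2938  0.7889] r 0.4097 
 xt [-0.876  0.18  -0.447] yt [ 0.317  0.914 -0.254] zt [ 0.362 -0.364 -0.858] F [-1.1  1.2 -3.2] open 0.0133 61.0
```

View pics/w3.png

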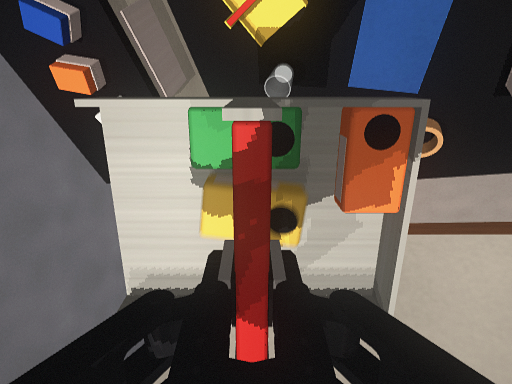

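The picture shows all three slid against the side wall (green (245,137), yellow (253,210)) and the closed end (orange (378,160)), with tilt about 31°. Now I carry it to the tub.

```bash
python3 -c "
from h import *
go((.60,.10,.45),(.6,.1,.28),step=32)"
```

```text
t 20.22 q [-0.807  0.119  1.201  2.117  0.009 -0.533] p [ 0.2863 -0.2947  0.7875] r 0.4109 
 xt [-0.878  0.181 -0.444] yt [ 0.317  0.914 -0.253] zt [ 0.36  -0.362 -0.86 ] F [-0.3  0.5 -5.1] open 0.0131 60.9
 -> (0.6, 0.1, 0.45) tool mm [-54. 545. 260.] rows 19 per row [-2.8 28.7 13.7]
 -> (0.6, 0.1, 0.28) tool mm [ 75.  43. 146.] rows 6 per row [12.6  7.2 24.4]
```

>>> {"fn": "move_arm", "kwargs": {"grip": [255,255,255,255,255,255,255,255,255,255,255,255], "linear": [[-1,6,3],[-1,12,6],[-2,18,9],[-3,24,11],[-3,29,14],[-3,32,15],[-3,34,16],[-3,34,16],[-3,34,16],[-3,34,16],[-3,34,16],[-3,34,16]], "turn": [0,0,0,0,0,0,0,0,0,0,0,0]}}

```text
time: 21.22
ee_pos: [0.4736, -0.0576, 0.5819]
ee_rot: [0.361, 2.664, -0.442]
force: [1.2, -1.0, -4.0]
opening: 0.0131
gripper_force: 60.9
```

>>> {"fn": "move_arm", "kwargs": {"grip": [255,255,255,255,255,255,255,255,255,255,255], "linear": [[-3,34,16],[-3,34,16],[-3,34,16],[-3,34,16],[-3,34,16],[-3,28,14],[-2,20,10],[-1,12,6],[0,6,3],[0,2,1],[0,0,0]], "turn": [0,0,0,0,0,0,0,0,0,0,0]}}

```text
time: 22.13
ee_pos: [0.607, 0.113, 0.4361]
ee_rot: [0.363, 2.661, -0.444]
force: [-0.5, -0.2, -4.6]
opening: 0.013
gripper_force: 60.9
```

```bash
python3 -c "
from h import *
go((.6,.1,.28),step=24)"
```

```text
t 22.13 q [ 0.417  0.238  0.198  1.324 -0.492  0.636] p [0.607  0.113  0.4361] r 0.6174 
 xt [-0.879  0.183 -0.439] yt [ 0.316  0.915 -0.251] zt [ 0.356 -0.359 -0.863] F [-0.5 -0.2 -4.6] open 0.013 60.9
 -> (0.6, 0.1, 0.28) tool mm [ 72.  25. 137.] rows 7 per row [10.3  3.6 19.6]
```

>>> {"fn": "move_arm", "kwargs": {"grip": [255,255,255,255,255,255,255,255,255,255,255], "linear": [[4,1,7],[7,3,14],[9,3,18],[10,3,20],[10,3,20],[10,3,18],[8,3,15],[7,3,11],[4,2,8],[3,1,6],[0,0,0]], "turn": [0,0,0,0,0,0,0,0,0,0,0]}}

```text
time: 23.05
ee_pos: [0.6, 0.0994, 0.2799]
ee_rot: [0.364, 2.661, -0.444]
force: [0.2, -0.3, -4.6]
opening: 0.0135
gripper_force: 60.9
```

```bash
python3 - <<'E'
from h import *
go((.6,.1,.28));t=camera('top');save(t,'top2');np.savez('top2.npz',**t)
E
```

```text
t 23.05 q [ 0.399  0.239 -0.205  0.911 -0.489  0.617] p [0.6    0.0994 0.2799] r 0.6082 
 xt [-0.879  0.184 -0.439] yt [ 0.316  0.915 -0.25 ] zt [ 0.356 -0.359 -0.863] F [ 0.2 -0.3 -4.6] open 0.0135 60.9
 -> (0.6, 0.1, 0.28) tool mm [ 0.  0. -0.] rows 1 per row [ 0.1  0.5 -0.3]
```

View pics/top2.png

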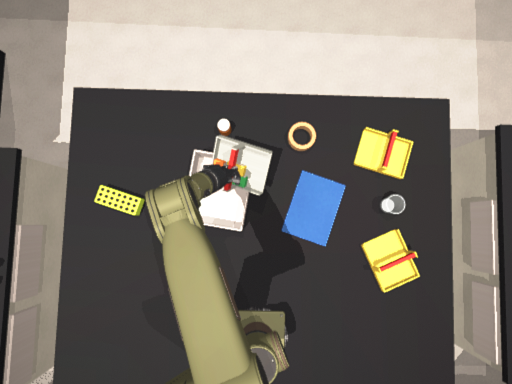

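>>> {"fn": "move_arm", "kwargs": {"grip": [255,255,255,255,255,255,255,255,255,255,255,255], "linear": [[0,0,0],[0,0,0],[0,0,0],[0,0,0],[0,0,0],[0,0,0],[0,0,0],[0,0,0],[0,0,0],[0,0,0],[0,0,0],[0,0,0]], "turn": [0.03,0.06,0.08,0.08,0.08,0.08,0.08,0.08,0.08,0.08,0.08,0.08]}}

```text
time: 24.1
ee_pos: [0.6016, 0.1004, 0.2821]
ee_rot: [1.44, 2.184, -0.142]
force: [-0.4, 0.1, -5.1]
opening: 0.0128
gripper_force: 60.8
```

>>> {"fn": "move_arm", "kwargs": {"grip": [255,255,255,255,255,255,255,255,255,255,255,255], "linear": [[0,0,0],[0,0,0],[0,0,0],[0,0,0],[0,0,0],[0,0,0],[0,0,0],[0,0,0],[0,0,0],[0,0,0],[0,0,0],[0,0,0]], "turn": [0.08,0.08,0.08,0.09,0.09,0.1,0.11,0.11,0.11,0.1,0.09,0.06]}}

```text
time: 25.1
ee_pos: [0.6015, 0.1004, 0.2821]
ee_rot: [2.383, 1.116, 0.245]
force: [0.4, -0.2, -4.0]
opening: 0.0133
gripper_force: 60.9
```

```bash
python3 - <<'E'
from h import *
st();w=camera('wrist');s=camera('side');save(s,'s3');save(w,'w4')
cv2.imwrite('pics/c4.png',np.hstack([cv2.resize(w['img'],(400,300)),cv2.resize(s['img'],(400,300))])[:,:,::-1])
E
```

```text
t 25.1 q [ 0.4    0.239 -0.201  0.912 -0.489  2.611] p [0.6015 0.1004 0.2821] r 0.6099 
 xt [ 0.649  0.759 -0.045] yt [ 0.67  -0.543  0.505] zt [ 0.359 -0.358 -0.862] F [ 0.4 -0.2 -4. ] open 0.0133 60.9
```

View pics/c4.png

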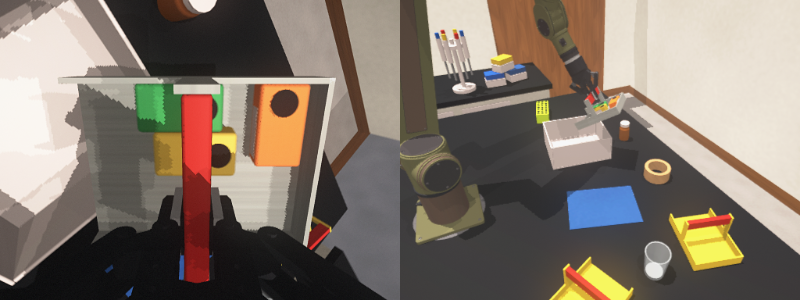

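The crop shows the pieces still on the tray and its open end low over the tub. I'll dwell, with a small shake along the slope.

>>> {"fn": "move_arm", "kwargs": {"grip": [255,255,255,255,255,255], "linear": [[0,0,0],[0,0,0],[0,0,0],[0,0,0],[0,0,0],[0,0,0]], "turn": [0,0,0,0,0,0]}}

```text
time: 25.7
ee_pos: [0.6009, 0.1002, 0.2806]
ee_rot: [2.38, 1.121, 0.241]
force: [0.1, 0.2, -3.6]
opening: 0.0133
gripper_force: 61.0
```

```bash
python3 - <<'E'
from h import *
st();w=camera('wrist');np.savez('w5.npz',**w)
for n in ('green','orange','yellow'):
    for f in ('w5',):
        m=mask(w,*COL[n]);cs=[k for k in cv2.findContours(m,0,2)[0] if cv2.contourArea(k)>150];print(n,[(cv2.boundingRect(k)) for k in cs])
m0=cv2.imread('pics/w4.png')[:,:,::-1].copy();w={'img':m0}
for n in ('green','orange','yellow'):
        m=mask(w,*COL[n]);cs=[k for k in cv2.findContours(m,0,2)[0] if cv2.contourArea(k)>150];print('prev',n,[(cv2.boundingRect(k)) for k in cs])
E
```

```text
t 25.7 q [ 0.4    0.24  -0.203  0.911 -0.489  2.607] p [0.6009 0.1002 0.2806] r 0.6092 
 xt [ 0.646  0.762 -0.049] yt [ 0.674 -0.54   0.504] zt [ 0.358 -0.359 -0.862] F [ 0.1  0.2 -3.6] open 0.0133 61.0
green []
orange [(0, 96, 19, 29)]
yellow []
prev green [(271, 108, 15, 61), (173, 108, 60, 61)]
prev orange [(320, 108, 77, 105)]
prev yellow [(271, 171, 31, 26)]
```

```bash
python3 - <<'E'
from h import *
w=camera('wrist');s=camera('side');t=camera('top')
cv2.imwrite('pics/c5.png',np.hstack([cv2.resize(w['img'],(400,300)),cv2.resize(t['img'][110:260,150:350],(400,300))])[:,:,::-1])
for nm,c in (('top',t),('side',s),('wrist',w)):
    for n in ('green','orange','yellow'):
        m=mask(c,*COL[n]);P=pts(c);m[(P[...,2]>.12)|(c['z_map']<=0)]=0
        # tub frame
        a=np.radians(-8.4);d=P[...,:2]-np.array([.545,.156]);X=d@np.array([np.cos(a),np.sin(a)]);Y=d@np.array([-np.sin(a),np.cos(a)])
        k=(m>0)&(abs(X)<.16)&(abs(Y)<.14)
        if k.sum()>5: print(nm,n,k.sum(),np.median(X[k]).round(3),np.median(Y[k]).round(3),np.median(P[k][:,2]).round(3))
E
```

```text
top green 14 -0.044 0.057 0.028
top yellow 28 -0.021 0.017 0.027
side green 66 -0.055 0.072 0.028
side orange 33 -0.005 0.043 0.046
side yellow 164 -0.062 0.036 0.028
wrist orange 412 0.002 0.044 0.059
```

View pics/c5.png

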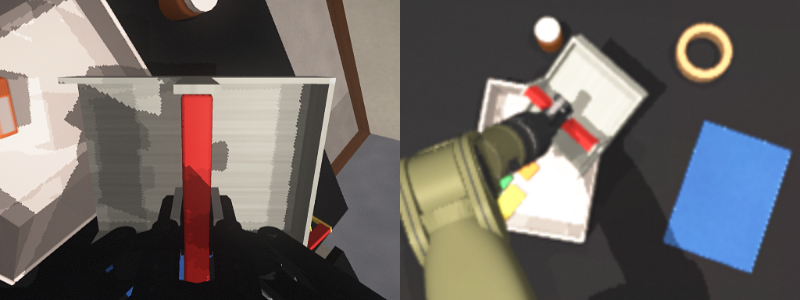

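All three are in the tub (green, yellow at z≈0.028, orange at ≈0.05) and the tray is empty. I'll back off and undo the tilt at the opposite azimuth.

>>> {"fn": "move_arm", "kwargs": {"grip": [255,255,255,255,255,255,255,255,255,255,255,255], "linear": [[0,0,-8],[0,0,-16],[0,0,-24],[0,0,-24],[0,0,-24],[0,0,-24],[0,0,-24],[0,0,-24],[0,0,-24],[0,0,-16],[0,0,-8],[0,0,0]], "turn": [-0.06,-0.12,-0.12,-0.12,-0.12,-0.12,-0.12,-0.12,-0.12,-0.12,-0.12,-0.12]}}

```text
time: 26.9
ee_pos: [0.5237, 0.1789, 0.4691]
ee_rot: [1.114, 2.383, -0.24]
force: [0.1, -0.3, -4.1]
opening: 0.0133
gripper_force: 61.1
```

>>> {"fn": "move_arm", "kwargs": {"grip": [255,255,255,255,255,255], "linear": [[0,0,0],[0,0,0],[0,0,0],[0,0,0],[0,0,0],[0,0,0]], "turn": [-0.12,-0.12,-0.12,-0.12,-0.06,0]}}

```text
time: 27.4
ee_pos: [0.5236, 0.1778, 0.4667]
ee_rot: [0.453, 2.639, -0.421]
force: [0.5, 0.3, -3.4]
opening: 0.0132
gripper_force: 61.1
```

```bash
python3 -c "
from h import *
go((.05,.47,.47),(-.32,.32,.46),step=38)"
```

```text
t 27.4 q [ 0.602  0.191  0.22   1.494 -0.521  0.914] p [0.5236 0.1778 0.4667] r 0.553 
 xt [-0.855  0.246 -0.457] yt [ 0.376  0.901 -0.219] zt [ 0.357 -0.359 -0.862] F [ 0.5  0.3 -3.4] open 0.0132 61.1
 -> (0.05, 0.47, 0.47) tool mm [ 475.   84. -277.] rows 15 per row [ 31.7   5.6 -18.5]
 -> (-0.32, 0.32, 0.46) tool mm [ 284. -272.  -70.] rows 11 per row [ 25.8 -24.7  -6.3]
```

>>> {"fn": "move_arm", "kwargs": {"grip": [255,255,255,255,255,255,255,255,255,255,255,255], "linear": [[12,2,-7],[22,4,-13],[32,6,-18],[34,6,-20],[34,6,-20],[34,6,-20],[34,6,-20],[34,6,-20],[34,6,-20],[34,6,-20],[34,6,-20],[34,6,-20]], "turn": [0,0,0,0,0,0,0,0,0,0,0,0]}}

```text
time: 28.4
ee_pos: [0.1509, 0.4085, 0.4706]
ee_rot: [0.457, 2.638, -0.417]
force: [1.2, 1.5, -2.2]
opening: 0.0133
gripper_force: 61.1
```

>>> {"fn": "move_arm", "kwargs": {"grip": [255,255,255,255,255,255,255,255,255,255,255,255], "linear": [[34,6,-20],[32,4,-18],[29,-10,-12],[26,-25,-6],[26,-26,-6],[26,-26,-6],[26,-26,-6],[26,-26,-6],[26,-26,-6],[26,-26,-6],[26,-26,-6],[26,-26,-6]], "turn": [0,0,0,0,0,0,0,0,0,0,0,0]}}

```text
time: 29.4
ee_pos: [-0.2511, 0.3106, 0.4446]
ee_rot: [0.457, 2.651, -0.403]
force: [0.3, 1.5, -3.6]
opening: 0.0133
gripper_force: 61.1
```

```bash
python3 -c "
from h import *
go((-.32,.32,.46),(-.32,.32,.6),step=30)"
```

```text
t 29.4 q [ 2.282  0.403  0.433  2.114 -0.041  2.634] p [-0.2511  0.3106  0.4446] r 0.3994 
 xt [-0.859  0.253 -0.446] yt [ 0.374  0.904 -0.207] zt [ 0.351 -0.345 -0.871] F [ 0.3  1.5 -3.6] open 0.0133 61.1
 -> (-0.32, 0.32, 0.46) tool mm [ 55. -20. -41.] rows 3 per row [ 18.2  -6.8 -13.6]
 -> (-0.32, 0.32, 0.6) tool mm [ -62.  -29. -122.] rows 5 per row [-12.5  -5.8 -24.4]
```

>>> {"fn": "move_arm", "kwargs": {"grip": [255,255,255,255,255,255,255,255,255,255,255,255], "linear": [[20,-14,-12],[14,-10,-20],[-8,-4,-26],[-10,-5,-33],[-10,-5,-33],[-10,-5,-33],[-10,-5,-33],[-10,-5,-33],[-9,-4,-33],[-8,-4,-33],[-8,-4,-33],[-8,-4,-33]], "turn": [0,0,0,0,0,0,0,0,0,0,0,0]}}

```text
time: 30.4
ee_pos: [-0.2569, 0.2634, 0.5239]
ee_rot: [0.489, 2.857, -0.232]
force: [-0.1, 0.2, -2.4]
opening: 0.013
gripper_force: 61.0
```

```bash
python3 -c "
from h import *
go()"
```

```text
t 30.4 q [ 2.35   0.229  0.492  2.116 -0.007  2.69 ] p [-0.2569  0.2634  0.5239] r 0.368 
 xt [-0.917  0.308 -0.254] yt [ 0.345  0.932 -0.116] zt [ 0.201 -0.193 -0.96 ] F [-0.1  0.2 -2.4] open 0.013 61.0
```

>>> {"fn": "move_arm", "kwargs": {"grip": [255,255,255,255,255,255,255,255,255], "linear": [[-3,-1,-34],[-2,0,-34],[0,0,-34],[1,0,-34],[2,1,-34],[3,1,-34],[4,2,-34],[5,2,-34],[0,0,0]], "turn": [0,0,0,0,0,0,0,0,0]}}

```text
time: 31.15
ee_pos: [-0.2739, 0.2792, 0.576]
ee_rot: [0.514, 3.013, -0.078]
force: [0.2, -0.7, -2.5]
opening: 0.0129
gripper_force: 61.0
```

```bash
python3 -c "
from h import *
go()"
```

```text
t 31.15 q [ 2.352  0.196  0.645  2.117 -0.007  2.691] p [-0.2739  0.2792  0.576 ] r 0.3911 
 xt [-0.94   0.329 -0.091] yt [ 0.333  0.942 -0.036] zt [ 0.074 -0.064 -0.995] F [ 0.2 -0.7 -2.5] open 0.0129 61.0
```

>>> {"fn": "move_arm", "kwargs": {"grip": [255,255,255,255,255], "linear": [[4,2,-34],[4,2,-34],[4,2,-34],[4,2,-34],[0,0,0]], "turn": [0,0,0,0,0]}}

```text
time: 31.57
ee_pos: [-0.2781, 0.2833, 0.6063]
ee_rot: [0.527, 3.091, 0.008]
force: [0.2, -0.4, -3.4]
opening: 0.013
gripper_force: 61.1
```

```bash
python3 -c "
from h import *
go()"
```

```text
t 31.57 q [ 2.353  0.175  0.72   2.117 -0.008  2.691] p [-0.2781  0.2833  0.6063] r 0.397 
 xt [-0.943  0.332 -0.005] yt [0.332 0.943 0.006] zt [ 0.007  0.004 -1.   ] F [ 0.2 -0.4 -3.4] open 0.013 61.1
```

```bash
python3 - <<'E'
from h import *
t=dict(np.load('top2.npz'))
mt=mask(t,(100,120,40),(125,255,255),(275,160,355,255));rc,k=rect(mt)
C=np.array([plane(t,b,.004)[:2] for b in cv2.boxPoints(rc)]);print('mat',C.round(4).tolist(),C.mean(0).round(4))
M=cv2.moments(mt,True);print(plane(t,(M['m10']/M['m00'],M['m01']/M['m00']),.004).round(4))
go((.1,.42,.5),(.495,-.207,.33),step=37)
E
```

```text
mat [[0.4026, -0.0807], [0.642, -0.1589], [0.586, -0.3339], [0.3476, -0.2533]] [ 0.4945 -0.2067]
[ 0.4935 -0.206   0.004 ]
t 31.57 q [ 2.353  0.175  0.72   2.117 -0.008  2.691] p [-0.2781  0.2833  0.6063] r 0.397 
 xt [-0.943  0.332 -0.005] yt [0.332 0.943 0.006] zt [ 0.007  0.004 -1.   ] F [ 0.2 -0.4 -3.4] open 0.013 61.1
 -> (0.1, 0.42, 0.5) tool mm [-311.  254.  109.] rows 12 per row [-25.9  21.1   9.1]
 -> (0.495, -0.207, 0.33) tool mm [-580. -462.  170.] rows 21 per row [-27.6 -22.    8.1]
```

>>> {"fn": "move_arm", "kwargs": {"grip": [255,255,255,255,255,255,255,255,255,255,255,255], "linear": [[-8,7,3],[-16,13,6],[-24,20,8],[-28,23,10],[-28,23,10],[-28,23,10],[-28,23,10],[-28,23,10],[-28,23,10],[-28,23,10],[-28,23,10],[-28,20,9]], "turn": [0,0,0,0,0,0,0,0,0,0,0,0]}}

```text
time: 32.57
ee_pos: [0.0884, 0.4147, 0.5011]
ee_rot: [0.527, 3.087, 0.003]
force: [-1.1, 1.5, -3.6]
opening: 0.0138
gripper_force: 61.0
```

>>> {"fn": "move_arm", "kwargs": {"grip": [255,255,255,255,255,255,255,255,255,255,255,255], "linear": [[-30,10,8],[-30,-5,8],[-29,-18,8],[-28,-23,8],[-28,-23,8],[-28,-23,8],[-28,-23,8],[-28,-23,8],[-28,-23,8],[-28,-23,8],[-28,-23,8],[-28,-23,8]], "turn": [0,0,0,0,0,0,0,0,0,0,0,0]}}

```text
time: 33.57
ee_pos: [0.3362, 0.0921, 0.4081]
ee_rot: [0.527, 3.086, 0.003]
force: [0.9, 0.3, -3.2]
opening: 0.0132
gripper_force: 61.0
```

```bash
python3 -c "
from h import *
go((.495,-.207,.33),step=35)"
```

```text
t 33.57 q [ 0.27  -0.077 -0.113  1.524 -0.003  0.608] p [0.3362 0.0921 0.4081] r 0.3486 
 xt [-0.943  0.332 -0.01 ] yt [0.332 0.943 0.004] zt [ 0.011  0.    -1.   ] F [ 0.9  0.3 -3.2] open 0.0132 61.0
 -> (0.495, -0.207, 0.33) tool mm [-248. -230.   80.] rows 10 per row [-24.8 -23.    8. ]
```

>>> {"fn": "move_arm", "kwargs": {"grip": [255,255,255,255,255,255,255,255,255,255,255,255], "linear": [[-27,-24,8],[-27,-25,8],[-27,-25,8],[-27,-25,8],[-27,-25,8],[-27,-25,8],[-26,-24,8],[-22,-21,8],[-16,-15,8],[-12,-11,6],[-8,-8,2],[-2,-2,0]], "turn": [0,0,0,0,0,0,0,0,0,0,0,0]}}

```text
time: 34.57
ee_pos: [0.4949, -0.2062, 0.329]
ee_rot: [0.528, 3.088, 0.003]
force: [0.3, 0.7, -3.0]
opening: 0.0136
gripper_force: 61.0
```

>>> {"fn": "move_arm", "kwargs": {"grip": [255,255,255,255,255,255,255,255,255,255,255,255], "linear": [[0,0,0],[0,0,4],[0,0,8],[0,0,10],[0,0,10],[0,0,10],[0,0,10],[0,0,10],[0,0,10],[0,0,8],[0,0,4],[0,0,0]], "turn": [0.08,0.12,0.124,0.124,0.124,0.124,0.124,0.124,0.124,0.124,0.124,0.124]}}

```text
time: 35.57
ee_pos: [0.4947, -0.2035, 0.2458]
ee_rot: [2.44, 1.972, 0.013]
force: [0.5, -0.8, -3.4]
opening: 0.0128
gripper_force: 60.9
```

```bash
python3 -c "
from h import *
s,R=go((.4945,-.2067,.15)) or st();print('psi',np.degrees(np.arctan2(R[1,1],R[0,1])))"
```

```text
t 35.57 q [-0.393  0.273 -0.131  1.158  0.005  1.389] p [ 0.4947 -0.2035  0.2458] r 0.5349 
 xt [0.21  0.978 0.003] yt [ 0.978 -0.21   0.008] zt [ 0.009  0.002 -1.   ] F [ 0.5 -0.8 -3.4] open 0.0128 60.9
 -> (0.4945, -0.2067, 0.15) tool mm [-4. -0. 96.] rows 3 per row [-1.2 -0.1 31.9]
t 35.57 q [-0.393  0.273 -0.131  1.158  0.005  1.389] p [ 0.4947 -0.2035  0.2458] r 0.5349 
 xt [0.21  0.978 0.003] yt [ 0.978 -0.21   0.008] zt [ 0.009  0.002 -1.   ] F [ 0.5 -0.8 -3.4] open 0.0128 60.9
psi -12.122919422252709
```

>>> {"fn": "move_arm", "kwargs": {"grip": [255,255,255,255,255,255,255,255], "linear": [[-2,0,8],[-2,0,16],[0,0,22],[0,0,22],[0,0,20],[0,0,16],[0,0,12],[0,0,6]], "turn": [0.05,0.056,0,0,0,0,0,0]}}

```text
time: 36.23
ee_pos: [0.495, -0.2074, 0.1232]
ee_rot: [2.536, 1.848, 0.012]
force: [-0.5, 0.1, -3.2]
opening: 0.013
gripper_force: 60.9
```

```bash
python3 - <<'E'
from h import *
s,R=st();w=camera('wrist');t=camera('top')
cv2.imwrite('pics/c6.png',np.hstack([cv2.resize(w['img'],(400,300)),cv2.resize(t['img'][150:270,240:400],(400,300))])[:,:,::-1])
for n,c in (('wrist',w),('top',t)):
    P=pts(c);k=(c['z_map']>0)&(abs(P[...,2]-(s['ee_pos'][2]-.053))<.004)&(np.hypot(P[...,0]-.495,P[...,1]+.207)<.15)  # wall tops
    print(n,k.sum(),cv2.minAreaRect((P[k][:,:2]*1000).astype(np.float32)) if k.sum()>5 else '')
E
```

```text
t 36.23 q [-0.4    0.361 -0.343  0.86   0.005  1.483] p [ 0.495  -0.2074  0.1232] r 0.5366 
 xt [0.307 0.952 0.004] yt [ 0.952 -0.307  0.008] zt [ 0.008  0.002 -1.   ] F [-0.5  0.1 -3.2] open 0.013 60.9
wrist 5023 ((497.6001281738281, -202.6544952392578), (139.44491577148438, 190.94619750976562), 72.02775573730469)
top 62 ((527.0731201171875, -149.003662109375), (77.06748962402344, 205.6821746826172), 47.54347229003906)
```

View pics/c6.png

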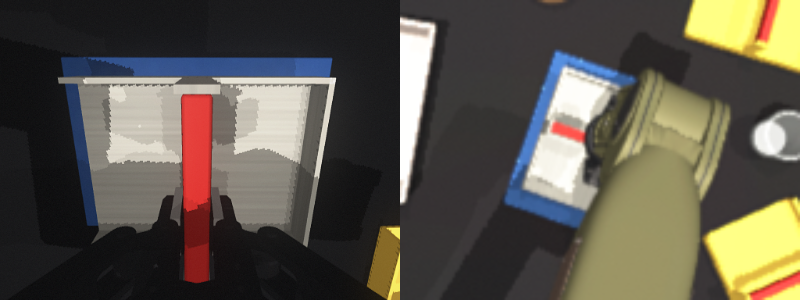

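The view shows the empty tray aligned over the mat: wall-top rectangle at about (0.498, -0.203), yaw -18°. I'll lower it gently.

>>> {"fn": "move_arm", "kwargs": {"grip": [255,255,255,255,255,255,255,255,255], "linear": [[0,0,5],[0,0,7],[0,0,7],[0,0,5],[0,0,4],[0,0,2],[0,0,2],[0,0,1],[0,0,0]], "turn": [0,0,0,0,0,0,0,0,0]}}

```text
time: 37.08
ee_pos: [0.4964, -0.209, 0.0911]
ee_rot: [2.536, 1.844, 0.013]
force: [0.4, 0.5, -1.7]
opening: 0.0135
gripper_force: 61.2
```

>>> {"fn": "move_arm", "kwargs": {"grip": [255,255,200,150,100,50,0,0,0,0,0,0], "linear": [[0,0,1],[0,0,0],[0,0,0],[0,0,0],[0,0,0],[0,0,0],[0,0,0],[0,0,0],[0,0,0],[0,0,0],[0,0,0],[0,0,0]], "turn": [0,0,0,0,0,0,0,0,0,0,0,0]}}

```text
time: 38.08
ee_pos: [0.4964, -0.209, 0.0901]
ee_rot: [2.536, 1.844, 0.014]
force: [-0.3, -0.1, 0.1]
opening: 0.0856
gripper_force: 0.0
```

>>> {"fn": "move_arm", "kwargs": {"grip": [0,0,0,0,0,0,0,0,0,0,0,0], "linear": [[0,0,-5],[0,0,-12],[0,0,-20],[0,0,-25],[0,0,-30],[0,0,-30],[0,0,-25],[0,-20,-20],[0,-30,-15],[0,-30,-10],[0,-20,0],[0,0,0]], "turn": [0,0,0,0,0,0,0,0,0,0,0,0]}}

```text
time: 39.08
ee_pos: [0.3955, -0.1769, 0.2824]
ee_rot: [2.537, 1.844, 0.013]
force: [-0.3, 1.6, 0.9]
opening: 0.0856
gripper_force: 0.0
```

```bash
python3 - <<'E'
from h import *
st();t=camera('top');s=camera('side');w=camera('wrist')
for n,c in (('wrist',w),('side',s)):
    m=mask(c,*COL['red'],box=(205,200,315,300) if n=='side' else None);P=pts(c);m[(c['z_map']<=0)|(np.hypot(P[...,0]-.495,P[...,1]+.207)>.12)]=0
    q=P[m>0];top=q[q[:,2]>.1];mr=cv2.minAreaRect((top[:,:2]*1000).astype(np.float32));print(n,'bar',mr,np.percentile(q[:,2],[50,95]).round(4))
for nm,c in (('top',t),('side',s)):
    for n in ('green','orange','yellow'):
        m=mask(c,*COL[n]);P=pts(c)
        a=np.radians(-8.4);d=P[...,:2]-np.array([.545,.156]);X=d@np.array([np.cos(a),np.sin(a)]);Y=d@np.array([-np.sin(a),np.cos(a)])
        k=(m>0)&(abs(X)<.16)&(abs(Y)<.14)&(c['z_map']>0)
        if k.sum()>5: print(nm,n,k.sum(),X[k].mean().round(3),Y[k].mean().round(3),np.median(P[k][:,2]).round(3))
cv2.imwrite('pics/c7.png',np.hstack([cv2.resize(t['img'][90:290,60:430],(450,300)),cv2.resize(s['img'],(350,300))])[:,:,::-1])
E
```

```text
t 39.08 q [-0.424  0.083 -0.276  1.203  0.004  1.461] p [ 0.3955 -0.1769  0.2824] r 0.4333 
 xt [0.308 0.951 0.003] yt [ 0.951 -0.308  0.009] zt [ 0.01  0.   -1.  ] F [-0.3  1.6  0.9] open 0.0856 0.0
wrist bar ((497.4687194824219, -208.525634765625), (137.97813415527344, 14.31139850616455), 72.11300659179688) [0.1053 0.1069]
side bar ((494.71612548828125, -209.73544311523438), (134.0092315673828, 14.011102676391602), 71.3250961303711) [0.1026 0.1047]
top green 79 -0.052 0.076 0.028
top orange 14 0.007 0.049 0.03
top yellow 54 -0.027 0.037 0.028
side green 78 -0.05 0.072 0.027
side orange 18 0.009 0.04 0.027
side yellow 96 -0.044 0.036 0.027
```

View pics/c7.png

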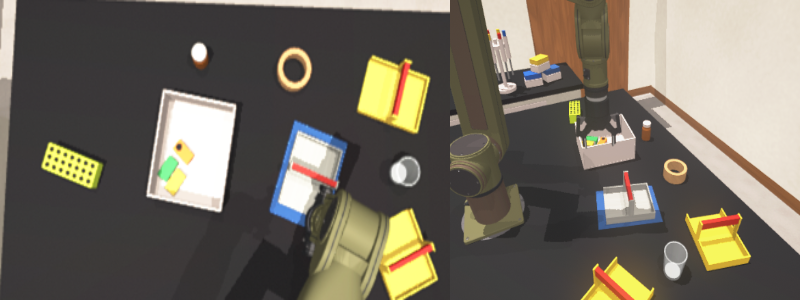

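The tray lies on the mat with its bar at (0.496, -0.209) and yaw about -18°, as the mat's. All three cartridges lie in the tub, the bystanders stand in place, and the gripper is clear. I'm handing in.

```bash
python3 -c "
from rig import r
print(r.finish_job())"
```

```text
the job is handed in; nothing more can be done
None
```

I handed the job in at about 39 s: all three cartridges are in the tub, the empty tray lies flat and centred on the mat, and the rack, tape, bottle and beaker look untouched; the hand-in returned no verdict.

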